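Move the samples from the block heater to the cooling rack in order

ROBOT

A 6-joint arm with a two-finger parallel gripper is mounted at the origin on the work surface. World frame = base frame: x ahead of the robot, y to its left, z up, the work surface at z = 0. Lengths are in m, angles in rad, forces in N, time in s.
With the tool pointing down it reaches from about 0.35 to 0.975 m from the base axis. Payload 4.9 kg.
Tool frame: the origin (TCP) lies midway between the tips of the shut fingers; the grasp point (between the pads) lies 19 mm behind it (manip.pinch_z is the distance from the TCP to the grasp point, in m); z points along the fingers, y is the direction in which the jaws open and shut (so a half turn about z gives the same grasp; the last joint's range is limited). The gripper opens to 85 mm and grips with 20 to 120 N. Pads are 22 mm wide; open, the fingers measure 114 mm over their backs; the gripper's body (76 mm by 85 mm) begins 54 mm behind the grasp point. The pads swing forward as they close: fully open they stand 13 mm farther back than shut.
Start: joints at [-1.383, 0.053, 1.613, -0, 1.476, -0.119], TCP at [0.189, -0.596, 0.231] pointing down, gripper open.
Joint ranges: [-3.01, 3.01], [-1.01, 2.22], [0.06, 2.58], [-1.02, 4.17], [0.09, 2.62], [-3.14, 3.14]. Speed limits (rad/s): [2.57, 2.57, 3.14, 3.14, 3.14, 3.14].

INTERFACE

Orientations are given as a unit quaternion [w, x, y, z].
In Python, from plant import manip gives the robot as it stands.
- The arm moves only by the tool drive_tool, never from a script. Its argument "commands" is text: rows parted by semicolons, each of 5 numbers parted by spaces: the finger opening in mm, from 0 to 85.4, then the shift along the tool's x, y, z in units of 30 mm (1.0 is 30 mm), then the turn about the tool's z in degrees. A call has exactly 8 rows; each row shifts and turns the commanded pose from where the row before left it, along the tool's axes as they then stand; what a row does not reach is not made up. A row lasts 1/8 s, in which the tool goes at most 62.5 mm and 10.7 degrees, less where a joint would pass 70% of its speed; a pose out of reach is approached as far as the arm can. A call is refused whole if a number of a shift passes 1 or a number of a turn 10.7, either way. A call with a gripper value outside its range is refused whole. The fingers move at their own pace and stop on an object; the grip force is fixed at half the most. Time passes only in rows, so rows that do not move let the fingers close, or fill a call up. It gives the time, the measured TCP pose, the force and the opening at its end, in the units of the state.
- manip.state(): the state, without advancing time (a new reading comes with each control period).
- manip.grab_frame(name): name is "scene" or "top"; returns the picture (480x640x3 uint8, red, green, blue); there is no depth.
- manip.camera_params(name): a dict with "fx", "fy", "cx", "cy" (pixels), "xyz" and "orientation" of the camera in the world. Camera axes: x right, y down, z forward; pixel columns grow to the right and rows downward; lengths in m; the calibration is good to about 2 mm. A picture is of the moment at which its call begins. camera_params takes no time and is no camera call.
- manip.job_done(): hands the job in, once; it reports no verdict.
The state is a dict: "time": time; "joint_pos": joint angles; "joint_vel": joint speeds; "joint_efforts": joint torques, N m; "tool_pos": TCP position; "tool_rot": TCP orientation; "contact_force": force on the tool from outside, world axes, zero at the start; "ft_torque": the same for the moment, N m; "gripper_width": opening from 0.0 (shut) to 1.0 (fully open).
Only numpy, scipy, OpenCV 4.12 (cv2) and the standard library are available. Lean on these libraries where they do the work, as an engineer would, in place of code of your own. Each camera call takes 0.05 s, during which the arm holds its last target. There are 200 camera calls.

TASK

The four samples in the block heater are done: stand them in the pockets of the empty cooling rack, one to a pocket, keeping their order so that they still match the sample sheet. The sample next to the heater's control panel goes into the pocket at the rack's handle end, the next one into the next pocket, and so on along the row. They are glass: keep them upright and set each one down on the pocket's floor without dropping it.

Things in the scene. Friction and masses are not known exactly. Their poses are not given: they have to be found in the camera images.
- sample_jar: Sample: wide amber glass jar with a broad black screw cap: body 36 mm across and 50 mm tall, cap 35 mm across, 66 mm tall in all, about 85 g. Flat-bottomed and round; origin at the centre of its underside, z up along its axis. It starts upright in its own block, its lowest 28 mm inside the bore.
- sample_tall: Sample: tall amber glass vial with a narrower white cap: body 27.5 mm across and 78 mm tall, cap 24 mm across, 95 mm tall in all, about 65 g. Flat-bottomed and round; origin at the centre of its underside, z up along its axis. It starts upright in its own block, its lowest 28 mm inside the bore.
- sample_short: Sample: short clear-glass vial (pale grey-green) with a narrower white cap: body 28 mm across and 45 mm tall, cap 23 mm across, 61 mm tall in all, about 45 g. Flat-bottomed and round; origin at the centre of its underside, z up along its axis. It starts upright in its own block, its lowest 28 mm inside the bore.
- sample_slim: Sample: slim clear-glass vial (pale grey-green) with a crimped aluminium cap: body 22.5 mm across and 57 mm tall, cap 20 mm across, 75 mm tall in all, about 40 g. Flat-bottomed and round; origin at the centre of its underside, z up along its axis. It starts upright in its own block, its lowest 28 mm inside the bore.
- block_jar: The aluminium heating block in which sample_jar starts, 74 (x) x 49 (y) x 45 (z) mm, fixed in the heater; axes parallel to the heater's. Origin at the centre of its underside; its top face is 45 mm above that; a round bore 39 mm across and 28 mm deep in the middle of the top. Its place in the heater's row differs from start to start.
- block_tall: The aluminium heating block in which sample_tall starts, 74 (x) x 49 (y) x 45 (z) mm, fixed in the heater; axes parallel to the heater's. Origin at the centre of its underside; its top face is 45 mm above that; a round bore 30.5 mm across and 28 mm deep in the middle of the top. Its place in the heater's row differs from start to start.
- block_short: The aluminium heating block in which sample_short starts, 74 (x) x 49 (y) x 45 (z) mm, fixed in the heater; axes parallel to the heater's. Origin at the centre of its underside; its top face is 45 mm above that; a round bore 31 mm across and 28 mm deep in the middle of the top. Its place in the heater's row differs from start to start.
- block_slim: The aluminium heating block in which sample_slim starts, 74 (x) x 49 (y) x 45 (z) mm, fixed in the heater; axes parallel to the heater's. Origin at the centre of its underside; its top face is 45 mm above that; a round bore 25.5 mm across and 28 mm deep in the middle of the top. Its place in the heater's row differs from start to start.
- heater: White block heater, fixed, left or right of the robot's x axis, yaw within 0.3 rad. Origin on the bench under the middle of its row of four blocks, which lie along its y at -75, -25, 25 and 75 mm, tops 75 mm above the bench. Control panel (grey, dark display, buttons, black knob 88 mm high) on its -y end, y -111 to -189 mm. Rails beside the blocks, to x +-65 mm, are 71 mm high.
- rack: Empty cooling rack, fixed, on the side where the heater is not: low steel tray, 58 (x) x 223 (y) mm, yaw within 0.3 rad. Origin on the bench under its middle. Four pockets 52 mm square inside at y = 82.5, 27.5, -27.5, -82.5 mm, x = 0; floor 8 mm, tops of walls 28 mm above the bench, walls 3 mm thick. Loop handle with white grip on its +y end, to y 147 mm, 31 mm high.
Mind the look-alikes: they are no part of the job. What is shaped like the sample_slim but yellow is not meant.

How it is judged:
At the end, for the whole second after the job is handed in: Counted from the control panel, the sample from the n-th block stands in the n-th rack pocket from the handle: within 17 mm of its pocket's centre lengthways and across, base less than 6 mm above the pocket floor, within 0.15 rad of upright, at rest and let go (((y of block_jar in the frame of heater between -0.095 and -0.055 m and y of sample_jar in the frame of rack between 0.0655 and 0.0995 m) or (y of block_jar in the frame of heater between -0.045 and -0.005 m and y of sample_jar in the frame of rack between 0.0105 and 0.0445 m) or (y of block_jar in the frame of heater between 0.005 and 0.045 m and y of sample_jar in the frame of rack between -0.0445 and -0.0105 m) or (y of block_jar in the frame of heater between 0.055 and 0.095 m and y of sample_jar in the frame of rack between -0.0995 and -0.0655 m)) and x of sample_jar in the frame of rack between -0.017 and 0.017 m and z of each of sample_jar, sample_tall, sample_short, sample_slim in the frame of rack below 0.014 m and angle between each of sample_jar, sample_tall, sample_short, sample_slim's own z axis and vertical below 0.15 rad and linear speed of each of sample_jar, sample_tall, sample_short, sample_slim below 0.03 m/s and contact force between each of sample_jar, sample_tall, sample_short, sample_slim and the fingers below 0.05 N and ((y of block_tall in the frame of heater between -0.095 and -0.055 m and y of sample_tall in the frame of rack between 0.0655 and 0.0995 m) or (y of block_tall in the frame of heater between -0.045 and -0.005 m and y of sample_tall in the frame of rack between 0.0105 and 0.0445 m) or (y of block_tall in the frame of heater between 0.005 and 0.045 m and y of sample_tall in the frame of rack between -0.0445 and -0.0105 m) or (y of block_tall in the frame of heater between 0.055 and 0.095 m and y of sample_tall in the frame of rack between -0.0995 and -0.0655 m)) and x of sample_tall in the frame of rack between -0.017 and 0.017 m and ((y of block_short in the frame of heater between -0.095 and -0.055 m and y of sample_short in the frame of rack between 0.0655 and 0.0995 m) or (y of block_short in the frame of heater between -0.045 and -0.005 m and y of sample_short in the frame of rack between 0.0105 and 0.0445 m) or (y of block_short in the frame of heater between 0.005 and 0.045 m and y of sample_short in the frame of rack between -0.0445 and -0.0105 m) or (y of block_short in the frame of heater between 0.055 and 0.095 m and y of sample_short in the frame of rack between -0.0995 and -0.0655 m)) and x of sample_short in the frame of rack between -0.017 and 0.017 m and ((y of block_slim in the frame of heater between -0.095 and -0.055 m and y of sample_slim in the frame of rack between 0.0655 and 0.0995 m) or (y of block_slim in the frame of heater between -0.045 and -0.005 m and y of sample_slim in the frame of rack between 0.0105 and 0.0445 m) or (y of block_slim in the frame of heater between 0.005 and 0.045 m and y of sample_slim in the frame of rack between -0.0445 and -0.0105 m) or (y of block_slim in the frame of heater between 0.055 and 0.095 m and y of sample_slim in the frame of rack between -0.0995 and -0.0655 m)) and x of sample_slim in the frame of rack between -0.017 and 0.017 m); the robot touches nothing.
It fails at once if a sample tipped by more than 0.7 rad (angle between any of sample_jar, sample_tall, sample_short, sample_slim's own z axis and vertical above 0.7 rad).
It fails at once if a sample dropped: out of the fingers and faster than 0.6 m/s ((linear speed of sample_jar above 0.6 m/s and contact force between sample_jar and the fingers below 0.01 N) or (linear speed of sample_tall above 0.6 m/s and contact force between sample_tall and the fingers below 0.01 N) or (linear speed of sample_short above 0.6 m/s and contact force between sample_short and the fingers below 0.01 N) or (linear speed of sample_slim above 0.6 m/s and contact force between sample_slim and the fingers below 0.01 N)).
It also fails if it takes over 120 s, if anything falls off the work surface, if the arm or the gripper's body presses on something with over 40 N, if the wrist force passes 120 N, or if a joint passes its speed limit or range.

## Working session

There is one attempt and no reset: what is moved stays moved. The work goes in short steps, Python scripts to look and compute and a tool call to move; the robot and the scene stay as the last step left them, time stands still between calls to the robot, and variables do not carry over. Pictures are saved under pics/ and viewed, about 12 in all and at most 16, crops included, and the job is handed in when it is done.

Besides the shell and the picture viewer there is one more tool, called after "Call:" as name(argument=value, ...) on one line, values as JSON. drive_tool: Moves the arm, as the interface text tells. Its arguments: {"type":"object","properties":{"commands":{"type":"string"}},"required":["commands"]}

```bash
ls; mkdir -p pics; python3 - <<'E'
from plant import manip
import cv2
print(manip.state())
for n in("scene","top"):
    im=manip.grab_frame(n); cv2.imwrite(f"pics/{n}0.png",im[:,:,::-1]); print(n,manip.camera_params(n))
print(manip.pinch_z)
E
```

```text
pics
{'time': 0.0, 'joint_pos': array([-1.38300094e+00,  5.33812023e-02,  1.61428596e+00,  1.22636740e-05,
        1.47599812e+00, -1.18973880e-01]), 'joint_vel': array([ 0.00095833, -0.000471  , -0.00201149,  0.00111066, -0.0007138 ,
       -0.0025102 ]), 'joint_efforts': array([-3.23190661e-04, -3.93682730e+01, -3.70180857e+01, -1.53599372e-04,
        7.20401396e-03, -1.32637197e-05]), 'tool_pos': array([ 0.18864057, -0.59520295,  0.23005273]), 'tool_rot': array([-1.03591453e-03,  9.88259181e-01,  1.52783236e-01, -2.95533603e-05]), 'contact_force': array([-0.33187089, -0.46689793, -0.65413222]), 'ft_torque': array([-0.02858143, -0.00500718,  0.01471953]), 'gripper_width': 0.9982941681122087}
scene {'fx': 481.3680718511378, 'fy': 481.3680718511378, 'cx': 326.0005742361108, 'cy': 231.9733589395232, 'xyz': array([0.97900198, 0.23091858, 0.80743769]), 'orientation': array([-0.17782842,  0.51432773,  0.79726276, -0.26118218])}
top {'fx': 462.46058752504115, 'fy': 462.46058752504115, 'cx': 321.0385132300449, 'cy': 227.07272332566853, 'xyz': array([0.38825136, 0.03142595, 0.89569877]), 'orientation': array([-0.02787336,  0.71581305, -0.69734873,  0.02322695])}
0.0187
```

View pics/top0.png

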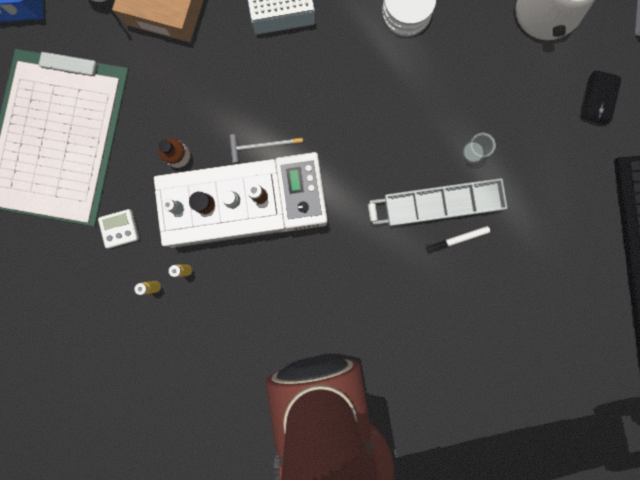

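View pics/scene0.png

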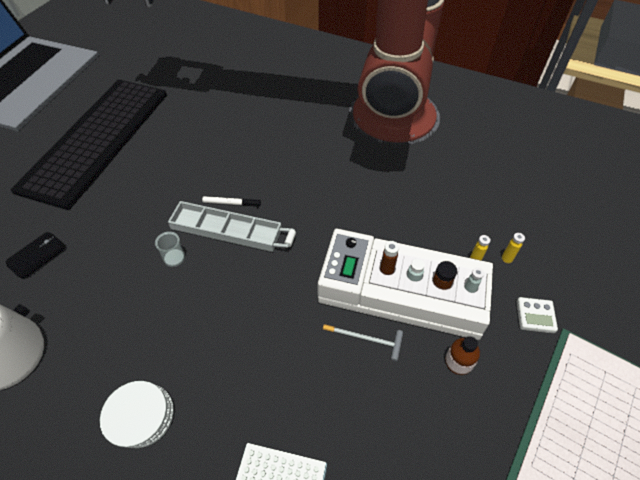

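Top view: heater on the left (y>0), its panel at (303,190). Counting from the panel: tall (260,193), short (231,199), jar (202,203), slim (174,206). The rack is at (446,201), with its handle at the left end (377,211).
Possible mix-ups: amber bottle (173,153), yellow vials (150,288) and (180,270), and the beaker (480,148). None of these stand in blocks. A close crop will confirm the choice.

```bash
python3 - <<'E'
import cv2,numpy as np
a=cv2.imread("pics/top0.png"); b=cv2.imread("pics/scene0.png")
A=cv2.resize(a[140:260,140:340],None,fx=4,fy=4,interpolation=cv2.INTER_CUBIC)
R=cv2.resize(a[165:240,360:520],None,fx=5,fy=5,interpolation=cv2.INTER_CUBIC)
B=cv2.resize(b[220:340,310:510],None,fx=4,fy=4,interpolation=cv2.INTER_CUBIC)
for n,i in zip(("cA","cR","cB"),(A,R,B)): cv2.imwrite(f"pics/{n}.png",i)
E
```

```text
(no output)
```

View pics/cA.png

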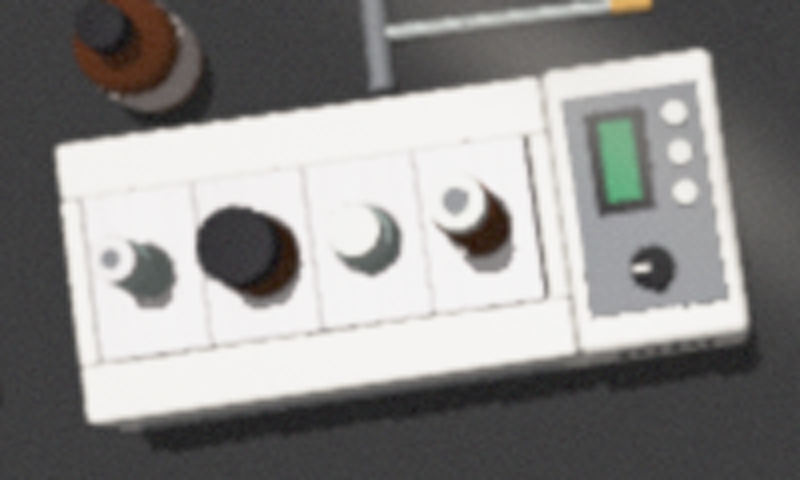

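View pics/cR.png

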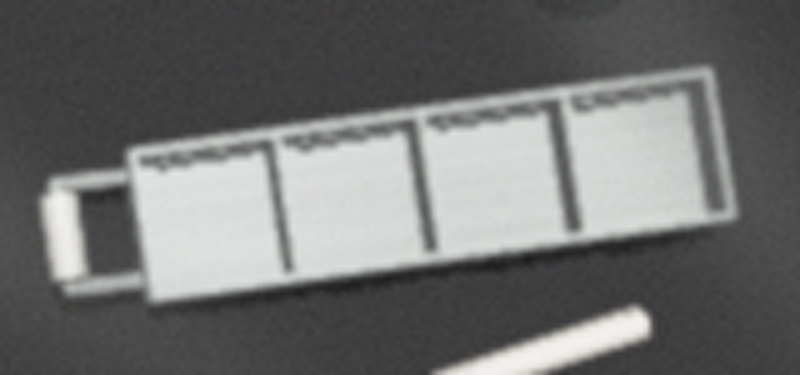

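View pics/cB.png

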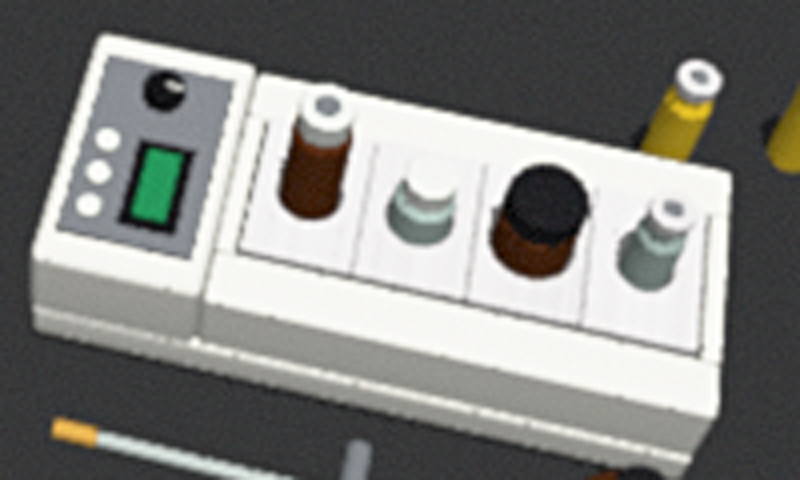

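```bash
cat > h.py <<'E'
import numpy as np
from scipy.spatial.transform import Rotation as Ro
from plant import manip
def ray(n,uv,z):
    c=manip.camera_params(n); q=c["orientation"]; R=Ro.from_quat([q[1],q[2],q[3],q[0]]).as_matrix()
    uv=np.atleast_2d(uv).astype(float)
    d=np.c_[(uv[:,0]-c["cx"])/c["fx"],(uv[:,1]-c["cy"])/c["fy"],np.ones(len(uv))]@R.T
    return (c["xyz"]+d*((z-c["xyz"][2])/d[:,2])[:,None])[:,:2]
def crop(p,s,o): return (np.array(p)+.5)/s-.5+np.array(o)
E
python3 - <<'E'
from h import *
z=[.142,.108,.113,.122]
n=["tall","short","jar","slim"]
A=crop([(458,200),(358,229),(237,245),(112,260)],4,(140,140))
B=crop([(327,108),(434,178),(546,200),(674,211)],4,(310,220))
dA=crop([(414,153),(434,313),(302,169),(322,328),(192,184),(210,345)],4,(140,140))
dB=crop([(373,147),(352,272),(485,167),(467,300),(597,185),(582,325)],4,(310,220))
for i in range(4): print(n[i],ray("top",A[i],z[i]).round(4),ray("scene",B[i],z[i]).round(4))
for c,d in(("top",dA),("scene",dB)):
    p=ray(c,d,.075); m=(p[::2]+p[1::2])/2; v=m[2]-m[0]; print(c,m.round(4),"yaw",np.arctan2(-v[0],v[1]),np.linalg.norm(v), p.round(4).tolist())
r=ray("top",crop([(128,150),(712,68),(738,216),(150,302)],5,(360,165)),.028)
v=(r[0]+r[3]-r[1]-r[2])/2; print("rack",r.round(4).tolist(),r.mean(0),"yaw",np.arctan2(-v[0],v[1]),np.linalg.norm(v))
# tool yaw now
q=manip.state()["tool_rot"]; print(Ro.from_quat([q[1],q[2],q[3],q[0]]).as_matrix().round(3))
E
```

```text
tall [[0.5016 0.1488]] [[0.5019 0.1499]]
short [[0.4931 0.1966]] [[0.4932 0.2005]]
jar [[0.4843 0.2469]] [[0.4874 0.2478]]
slim [[0.4754 0.2969]] [[0.4766 0.2982]]
top [[0.4966 0.1739]
 [0.4883 0.2237]
 [0.4799 0.2731]] yaw 0.16700518822629712 0.100609475053222 [[0.5325, 0.1797], [0.4607, 0.168], [0.524, 0.2297], [0.4527, 0.2177], [0.5159, 0.2788], [0.4438, 0.2674]]
scene [[0.4991 0.1747]
 [0.4899 0.2248]
 [0.4796 0.2739]] yaw 0.19453185877882975 0.10107511246650758 [[0.4657, 0.1683], [0.5325, 0.1811], [0.4548, 0.2184], [0.5249, 0.2312], [0.443, 0.2676], [0.5161, 0.2801]]
rack [[0.5156, -0.0816], [0.5525, -0.3018], [0.4965, -0.3114], [0.4582, -0.0908]] [ 0.50571706 -0.19641156] yaw 0.16874064318071166 0.22358264091544205
[[ 0.953  0.302 -0.   ]
 [ 0.302 -0.953  0.002]
 [ 0.    -0.002 -1.   ]]
```

Call:
drive_tool(commands="60 0 0 0 -10.3;60 0 0 0 -10.3;60 0 0 0 -10.3;60 0 0 0 -10.3;60 0 0 0 -10.3;60 0 0 0 -10.3;60 0 0 0 -10.3;60 0 0 0 -10.3")

```text
time: 1.1
tool_pos: [0.1887, -0.5954, 0.2305]
tool_rot: [-0.0, 0.641, 0.768, 0.0]
contact_force: [-0.3, -0.8, 0.6]
gripper_width: 0.701
```

```bash
cat >> h.py <<'E'
H=np.array([.4888,.2240]);HY=.174;K=np.array([.5057,-.1964]);KY=.169
def pt(o,yaw,y): return o+y*np.array([-np.sin(yaw),np.cos(yaw)])
S=dict(zip("tall short jar slim".split(),[pt(H,HY,y) for y in(-.075,-.025,.025,.075)]))
P=dict(zip("tall short jar slim".split(),[pt(K,KY,y) for y in(.0825,.0275,-.0275,-.0825)]))
def go(x,y,z,yaw=HY):
    s=manip.state();q=s["tool_rot"];R=Ro.from_quat([q[1],q[2],q[3],q[0]]).as_matrix()
    d=R.T@(np.array([x,y,z])-s["tool_pos"])/.03
    print("t",round(s["time"],2),"tcp",s["tool_pos"].round(4),"tilt",(R[:2,2]).round(3),"F",s["contact_force"].round(1),"w",round(s["gripper_width"]*85.4,1),"units",d.round(2),"turn",np.degrees(np.arctan2(R[1,1],R[0,1])-yaw).round(2))
E
python3 -c "
from h import *
go(*S['tall'],.25);print(S,P,manip.state()['joint_pos'].round(2))"
```

```text
t 1.1 tcp [ 0.1887 -0.5954  0.2305] tilt [-0.     0.001] F [-0.3 -0.8  0.6] w 59.9 units [22.58 14.72 -0.62] turn 0.35
{'tall': array([0.50178425, 0.15013249]), 'short': array([0.49312808, 0.1993775 ]), 'jar': array([0.48447192, 0.2486225 ]), 'slim': array([0.47581575, 0.29786751])} {'tall': array([ 0.49182377, -0.11507534]), 'short': array([ 0.50107459, -0.16929178]), 'jar': array([ 0.51032541, -0.22350822]), 'slim': array([ 0.51957623, -0.27772466])} [-1.38  0.05  1.61 -0.    1.48 -1.56]
```

Call:
drive_tool(commands="60 .94 .62 -.03 0;60 .94 .62 -.03 0;60 .94 .62 -.03 0;60 .94 .62 -.03 0;60 .94 .62 -.03 0;60 .94 .62 -.03 0;60 .94 .62 -.03 0;60 .94 .62 -.03 0")

```text
time: 2.1
tool_pos: [0.2964, -0.3465, 0.238]
tool_rot: [-0.0, 0.643, 0.766, 0.0]
contact_force: [0.3, -1.3, -0.3]
gripper_width: 0.707
```

Call:
drive_tool(commands="60 .94 .62 -.03 0;60 .94 .62 -.03 0;60 .94 .62 -.03 0;60 .94 .62 -.03 0;60 .94 .62 -.03 0;60 .94 .62 -.03 0;60 .94 .62 -.03 0;60 .94 .62 -.03 0")

```text
time: 3.1
tool_pos: [0.4037, -0.0987, 0.2453]
tool_rot: [-0.0, 0.643, 0.766, -0.0]
contact_force: [0.9, 0.5, -0.6]
gripper_width: 0.706
```

Call:
drive_tool(commands="60 .94 .6 -.03 0;60 .94 .6 -.03 0;60 .94 .6 -.03 0;60 .94 .6 -.03 0;60 .94 .6 -.03 0;60 .94 .6 -.03 0;60 .94 .6 -.03 0;60 0 0 0 0")

```text
time: 4.1
tool_pos: [0.4935, 0.1178, 0.2514]
tool_rot: [-0.001, 0.642, 0.767, -0.0]
contact_force: [0.1, -0.3, 0.3]
gripper_width: 0.705
```

```bash
python3 -c "
from h import *
go(*S['tall'],.095)"
```

```text
t 4.1 tcp [0.4935 0.1178 0.2514] tilt [-0.001  0.   ] F [ 0.1 -0.3  0.3] w 60.2 units [1.01 0.47 5.21] turn 0.17
```

Call:
drive_tool(commands="60 .5 .24 0 0;60 .5 .23 0 0;60 0 0 .5 0;60 0 0 .7 0;60 0 0 .7 0;60 0 0 .7 0;60 0 0 .5 0;60 0 0 0 0")

```text
time: 5.1
tool_pos: [0.501, 0.148, 0.1567]
tool_rot: [-0.001, 0.643, 0.766, -0.001]
contact_force: [-0.2, 0.7, 0.7]
gripper_width: 0.703
```

```bash
python3 -c "
from h import *
import cv2
go(*S['tall'],.095)
a=manip.grab_frame('scene')[:,:,::-1][150:350,300:520]
cv2.imwrite('pics/g1.png',cv2.resize(a,None,fx=3,fy=3,interpolation=cv2.INTER_CUBIC))"
```

```text
t 5.1 tcp [0.501  0.148  0.1567] tilt [-0.004 -0.001] F [-0.2  0.7  0.7] w 60.0 units [0.06 0.05 2.06] turn -0.01
```

View pics/g1.png

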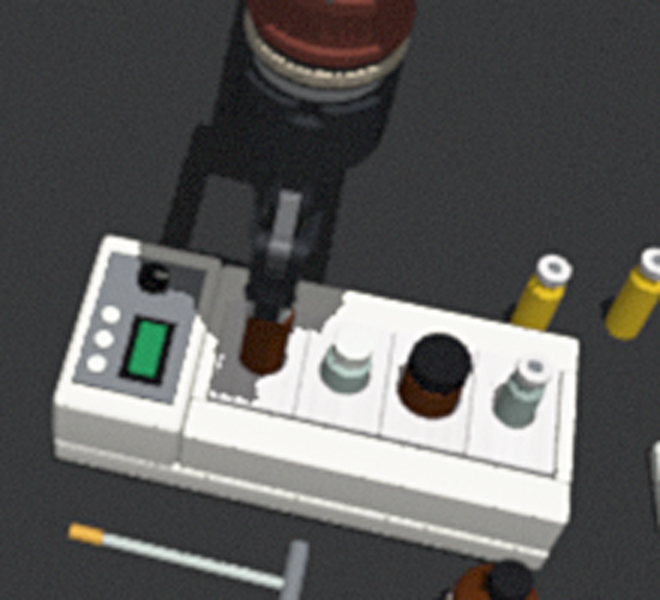

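The near finger at (270,290) is centred on the tall vial (265,345), so I'm lowering and closing.

Call:
drive_tool(commands="60 .05 .04 .5 0;60 0 0 .6 0;60 0 0 .6 0;60 0 0 .35 0;60 0 0 0 0;20 0 0 0 0;20 0 0 0 0;20 0 0 0 0")

```text
time: 6.15
tool_pos: [0.5038, 0.1502, 0.0985]
tool_rot: [0.001, 0.643, 0.766, 0.001]
contact_force: [-0.7, -0.1, 1.3]
gripper_width: 0.304
```

Call:
drive_tool(commands="20 0 0 0 0;20 0 0 0 0;20 0 0 0 0;20 0 0 0 0;20 0 0 -.1 0;20 0 0 -.2 0;20 0 0 -.3 0;20 0 0 -.3 0")

```text
time: 7.15
tool_pos: [0.5032, 0.1501, 0.1251]
tool_rot: [0.0, 0.643, 0.766, 0.0]
contact_force: [0.0, 0.3, -0.5]
gripper_width: 0.304
```

```bash
python3 -c "
from h import *
go(*P['tall'],.165)"
```

```text
t 7.15 tcp [0.5032 0.1501 0.1251] tilt [0. 0.] F [ 0.   0.3 -0.5] w 25.9 units [-8.64 -1.9  -1.33] turn 0.01
```

Call:
drive_tool(commands="20 0 0 -.5 0;20 0 0 -.7 0;20 -.2 0 -.4 0;20 -.6 -.2 0 0;20 -.9 -.2 0 0;20 -.9 -.2 0 0;20 -.9 -.2 0 0;20 -.9 -.2 0 0")

```text
time: 8.15
tool_pos: [0.4954, 0.013, 0.1714]
tool_rot: [-0.001, 0.643, 0.766, -0.001]
contact_force: [0.1, 0.4, -0.5]
gripper_width: 0.304
```

Call:
drive_tool(commands="20 -.9 -.2 0 0;20 -.9 -.2 0 0;20 -.9 -.2 0 0;20 -.8 -.2 0 0;20 -.5 0 0 0;20 -.2 0 0 0;20 0 0 0 0;20 0 0 0 0")

```text
time: 9.15
tool_pos: [0.4947, -0.1128, 0.1724]
tool_rot: [-0.0, 0.643, 0.766, 0.0]
contact_force: [0.9, -1.0, -0.1]
gripper_width: 0.306
```

```bash
python3 -c "
from h import *
go(*P['tall'],.0595)"
```

```text
t 9.15 tcp [ 0.4947 -0.1128  0.1724] tilt [-0.  0.] F [ 0.9 -1.  -0.1] w 26.2 units [-0.06 -0.11  3.76] turn 0.05
```

Call:
drive_tool(commands="20 -.06 -.11 .4 0;20 0 0 .7 0;20 0 0 .7 0;20 0 0 .7 0;20 0 0 .5 0;20 0 0 .3 0;20 0 0 .1 0;20 0 0 0 0")

```text
time: 10.15
tool_pos: [0.4921, -0.1158, 0.0709]
tool_rot: [0.0, 0.643, 0.766, 0.0]
contact_force: [-0.3, -0.9, -1.1]
gripper_width: 0.305
```

```bash
python3 -c "
from h import *
import cv2
go(*P['tall'],.0595)
a=manip.grab_frame('top')[:,:,::-1][140:260,340:540]
cv2.imwrite('pics/g2.png',cv2.resize(a,None,fx=3,fy=3,interpolation=cv2.INTER_CUBIC))"
```

```text
t 10.15 tcp [ 0.4921 -0.1158  0.0709] tilt [ 0.001 -0.   ] F [-0.3 -0.9 -1.1] w 26.1 units [ 0.03 -0.    0.38] turn 0.01
```

View pics/g2.png

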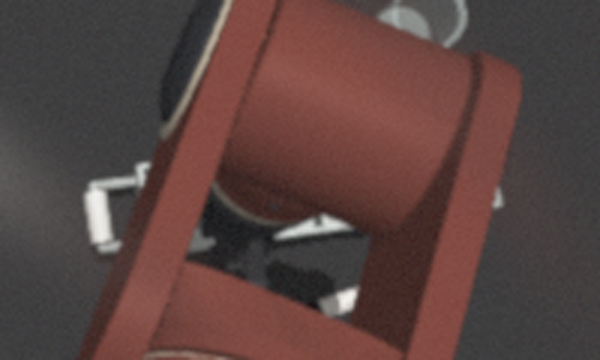

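The arm hides the pocket here, so I'll go by the numbers and lower slowly, watching the force.

Call:
drive_tool(commands="20 0 0 .1 0;20 0 0 .1 0;20 0 0 .07 0;20 0 0 .05 0;20 0 0 .03 0;20 0 0 .03 0;20 0 0 0 0;20 0 0 0 0")

```text
time: 11.2
tool_pos: [0.4919, -0.1158, 0.0596]
tool_rot: [0.0, 0.643, 0.766, -0.0]
contact_force: [-2.0, 1.2, 4.3]
gripper_width: 0.3
```

Call:
drive_tool(commands="20 0 0 .03 0;20 0 0 0 0;30 0 0 0 0;36 0 0 0 0;45 0 0 0 0;50 0 0 0 0;50 0 0 0 0;50 0 0 0 0")

```text
time: 12.2
tool_pos: [0.4917, -0.1157, 0.0582]
tool_rot: [-0.0, 0.643, 0.766, 0.0]
contact_force: [0.6, 0.6, -0.5]
gripper_width: 0.588
```

Call:
drive_tool(commands="50 0 0 -.3 0;50 0 0 -.6 0;50 0 0 -.8 0;50 0 0 -1 0;50 0 0 -1 0;50 .5 0 -.5 0;50 .9 .2 0 0;50 .9 .2 0 0")

```text
time: 13.2
tool_pos: [0.4913, -0.0442, 0.1848]
tool_rot: [0.0, 0.643, 0.766, 0.0]
contact_force: [-0.3, -0.1, 0.5]
gripper_width: 0.583
```

Call:
drive_tool(commands="50 1 0 0 0;50 1 0 0 0;50 1 0 0 0;50 1 0 0 0;50 1 0 0 0;50 1 0 0 0;50 1 0 0 0;50 1 0 0 0")

```text
time: 14.2
tool_pos: [0.4489, 0.1923, 0.1843]
tool_rot: [-0.0, 0.643, 0.766, -0.0]
contact_force: [0.2, 1.2, 0.4]
gripper_width: 0.582
```

```bash
python3 -c "
from h import *
import cv2
go(*S['slim'],.08)
for n,(r,c) in dict(top=(140,340),scene=(150,150)).items():
  a=manip.grab_frame(n)[:,:,::-1][r:r+120,c:c+200]
  cv2.imwrite(f'pics/g3{n}.png',cv2.resize(a,None,fx=3,fy=3,interpolation=cv2.INTER_CUBIC))
cv2.imwrite('pics/g3.png',np.vstack([cv2.imread('pics/g3top.png'),cv2.imread('pics/g3scene.png')])[:,:][60:660])"
```

```text
t 14.2 tcp [0.4489 0.1923 0.1843] tilt [-0.  0.] F [0.2 1.2 0.4] w 49.7 units [3.31 1.5  3.48] turn 0.04
```

View pics/g3.png

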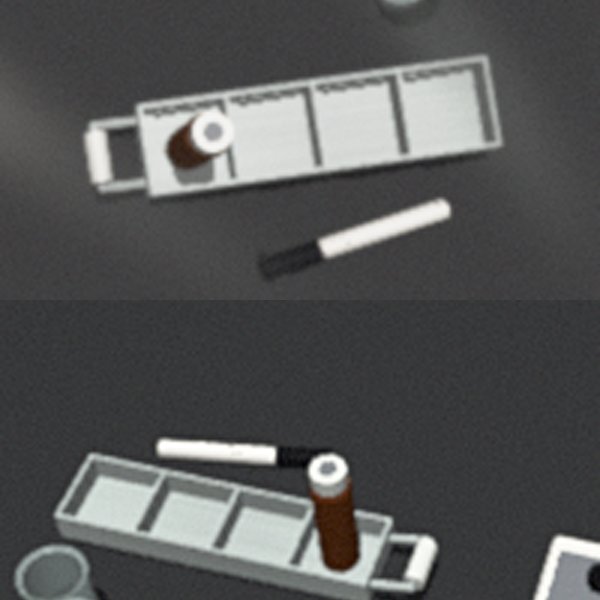

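```bash
python3 -c "
from h import *
print(ray('top',(410.3,203.7),.103),ray('scene',(258.7,205.3),.103),P['tall'])"
```

```text
[[ 0.48992868 -0.11529517]] [[ 0.48856765 -0.11683582]] [ 0.49182377 -0.11507534]
```

Call:
drive_tool(commands="50 .6 .4 0 0;50 .9 .4 0 0;50 .9 .4 0 0;50 .6 .25 0 0;50 .3 .05 .3 0;50 0 0 .5 0;50 0 0 .5 0;50 0 0 0 0")

```text
time: 15.3
tool_pos: [0.4757, 0.2947, 0.1425]
tool_rot: [-0.001, 0.643, 0.766, -0.002]
contact_force: [0.1, -0.0, -0.6]
gripper_width: 0.587
```

```bash
python3 -c "
from h import *
go(*S['slim'],.082)"
```

```text
t 15.3 tcp [0.4757 0.2947 0.1425] tilt [-0.004 -0.002] F [ 0.1 -0.  -0.6] w 50.1 units [0.11 0.03 2.02] turn -0.03
```

Tall stands within 3 mm of its pocket centre in both views. Next is slim.

Call:
drive_tool(commands="50 .11 .03 .2 0;50 0 0 .5 0;50 0 0 .6 0;50 0 0 .5 0;50 0 0 .2 0;50 0 0 0 0;15 0 0 0 0;15 0 0 0 0")

```text
time: 16.3
tool_pos: [0.4781, 0.2997, 0.0863]
tool_rot: [0.0, 0.643, 0.766, 0.001]
contact_force: [0.9, -0.8, 0.5]
gripper_width: 0.238
```

Call:
drive_tool(commands="15 0 0 0 0;15 0 0 0 0;15 0 0 0 0;15 0 0 0 0;15 0 0 0 0;15 0 0 0 0;15 0 0 -.1 0;15 0 0 -.2 0")

```text
time: 17.3
tool_pos: [0.4767, 0.299, 0.0933]
tool_rot: [-0.0, 0.643, 0.766, -0.001]
contact_force: [-0.4, 0.1, 0.1]
gripper_width: 0.238
```

```bash
python3 -c "
from h import *
go(*P['slim'],.165)"
```

```text
t 17.3 tcp [0.4767 0.299  0.0933] tilt [-0.002 -0.001] F [-0.4  0.1  0.1] w 20.3 units [-19.18  -1.93  -2.37] turn 0.0
```

Call:
drive_tool(commands="15 0 0 -.3 0;15 0 0 -.5 0;15 0 0 -.7 0;15 0 0 -.7 0;15 -.2 0 -.4 0;15 -.6 0 -.2 0;15 -.9 -.1 0 0;15 -.9 -.1 0 0")

```text
time: 18.3
tool_pos: [0.4848, 0.2196, 0.1776]
tool_rot: [-0.0, 0.643, 0.766, -0.001]
contact_force: [-0.0, 0.5, -1.2]
gripper_width: 0.231
```

Call:
drive_tool(commands="15 -1 -.1 0 0;15 -1 -.1 0 0;15 -1 -.1 0 0;15 -1 -.1 0 0;15 -1 -.1 0 0;15 -1 -.1 0 0;15 -1 -.1 0 0;15 -1 -.1 0 0")

```text
time: 19.3
tool_pos: [0.5021, -0.0209, 0.1775]
tool_rot: [-0.001, 0.643, 0.766, -0.001]
contact_force: [-0.6, 0.7, -0.3]
gripper_width: 0.237
```

Call:
drive_tool(commands="15 -1 -.1 0 0;15 -1 -.1 0 0;15 -1 -.1 0 0;15 -1 -.1 0 0;15 -1 -.1 0 0;15 -1 -.1 0 0;15 -1 -.1 0 0;15 -.6 -.1 0 0")

```text
time: 20.3
tool_pos: [0.5178, -0.2495, 0.1775]
tool_rot: [-0.001, 0.644, 0.765, -0.0]
contact_force: [0.4, 0.5, -0.5]
gripper_width: 0.239
```

```bash
python3 -c "
from h import *
go(*P['slim'],.0465)"
```

```text
t 20.3 tcp [ 0.5178 -0.2495  0.1775] tilt [-0.001  0.001] F [ 0.4  0.5 -0.5] w 20.4 units [-0.94 -0.1   4.37] turn -0.09
```

Call:
drive_tool(commands="15 -.5 -.1 0 0;15 -.3 0 .3 0;15 0 0 .7 0;15 0 0 .9 0;15 0 0 .9 0;15 0 0 .6 0;15 0 0 .3 0;15 0 0 0 0")

```text
time: 21.3
tool_pos: [0.5199, -0.2715, 0.0666]
tool_rot: [-0.001, 0.643, 0.766, -0.0]
contact_force: [-0.0, -0.8, -0.1]
gripper_width: 0.237
```

```bash
python3 -c "
from h import *
go(*P['slim'],.0465)"
```

```text
t 21.3 tcp [ 0.5199 -0.2715  0.0666] tilt [-0.001  0.001] F [-0.  -0.8 -0.1] w 20.3 units [-0.2  -0.05  0.67] turn 0.03
```

Call:
drive_tool(commands="15 -.2 -.05 .15 0;15 0 0 .15 0;15 0 0 .1 0;15 0 0 .1 0;15 0 0 .05 0;15 0 0 .04 0;15 0 0 .02 0;15 0 0 0 0")

```text
time: 22.3
tool_pos: [0.5197, -0.278, 0.0489]
tool_rot: [0.0, 0.643, 0.766, -0.0]
contact_force: [0.4, -0.4, -1.2]
gripper_width: 0.237
```

```bash
python3 -c "
from h import *
go(*P['slim'],.0465)"
```

```text
t 22.3 tcp [ 0.5197 -0.278   0.0489] tilt [ 0. -0.] F [ 0.4 -0.4 -1.2] w 20.2 units [ 0.01 -0.    0.08] turn 0.01
```

Call:
drive_tool(commands="15 0 0 .04 0;15 0 0 .02 0;15 0 0 .02 0;15 0 0 .02 0;15 0 0 .02 0;15 0 0 0 0;15 0 0 0 0;15 0 0 0 0")

```text
time: 23.3
tool_pos: [0.5199, -0.2784, 0.0471]
tool_rot: [0.0, 0.643, 0.766, -0.0]
contact_force: [-4.3, 1.4, 9.6]
gripper_width: 0.233
```

Call:
drive_tool(commands="26 0 0 0 0;32 0 0 0 0;40 0 0 0 0;50 0 0 0 0;50 0 0 0 0;50 0 0 0 0;50 0 0 -.2 0;50 0 0 -.5 0")

```text
time: 24.3
tool_pos: [0.5192, -0.2777, 0.0663]
tool_rot: [-0.001, 0.643, 0.766, -0.0]
contact_force: [-0.1, 0.3, -0.4]
gripper_width: 0.589
```

Call:
drive_tool(commands="60 0 0 -.8 0;60 0 0 -1 0;60 0 0 -1 0;60 .5 0 -.8 0;60 .9 0 0 0;60 1 .1 0 0;60 1 .1 0 0;60 1 .1 0 0")

```text
time: 25.3
tool_pos: [0.5059, -0.1457, 0.1759]
tool_rot: [0.001, 0.643, 0.766, 0.0]
contact_force: [0.4, -0.4, 0.2]
gripper_width: 0.7
```

Call:
drive_tool(commands="60 1 .1 0 0;60 1 .1 0 0;60 1 .1 0 0;60 1 .1 0 0;60 1 .1 0 0;60 1 .1 0 0;60 1 .1 0 0;60 1 .1 0 0")

```text
time: 26.3
tool_pos: [0.488, 0.0951, 0.1759]
tool_rot: [0.001, 0.643, 0.766, 0.001]
contact_force: [0.5, 0.4, -0.3]
gripper_width: 0.7
```

```bash
python3 -c "
from h import *
go(*S['jar'],.078)"
```

```text
t 26.3 tcp [0.488  0.0951 0.1759] tilt [0.002 0.   ] F [ 0.5  0.4 -0.3] w 59.8 units [5.06 0.77 3.26] turn 0.01
```

Call:
drive_tool(commands="60 .9 .2 0 0;60 .9 .2 0 0;60 .9 .15 0 0;60 .9 .1 0 0;60 .7 .08 0 0;60 .5 0 .3 0;60 0 0 .7 0;60 0 0 .2 0")

```text
time: 27.3
tool_pos: [0.4832, 0.2394, 0.1367]
tool_rot: [-0.001, 0.643, 0.766, -0.001]
contact_force: [0.4, -0.1, -0.1]
gripper_width: 0.704
```

```bash
python3 -c "
from h import *
go(*S['jar'],.078)"
```

```text
t 27.3 tcp [0.4832 0.2394 0.1367] tilt [-0.003 -0.001] F [ 0.4 -0.1 -0.1] w 60.1 units [0.3  0.1  1.96] turn 0.02
```

Call:
drive_tool(commands="60 .25 .06 0 0;60 0 0 .3 0;60 0 0 .5 0;60 0 0 .5 0;60 0 0 .4 0;60 0 0 .2 0;60 0 0 0 0;60 0 0 0 0")

```text
time: 28.3
tool_pos: [0.4853, 0.2475, 0.0819]
tool_rot: [0.0, 0.643, 0.766, 0.0]
contact_force: [-0.8, -0.2, 1.0]
gripper_width: 0.704
```

```bash
python3 -c "
from h import *
import cv2
go(*S['jar'],.078)
a=manip.grab_frame('scene')[:,:,::-1][170:340,310:520]
cv2.imwrite('pics/g4.png',cv2.resize(a,None,fx=3,fy=3,interpolation=cv2.INTER_CUBIC))"
```

```text
t 28.3 tcp [0.4853 0.2475 0.0819] tilt [0.001 0.   ] F [-0.8 -0.2  1. ] w 60.2 units [ 0.04 -0.02  0.13] turn 0.01
```

View pics/g4.png

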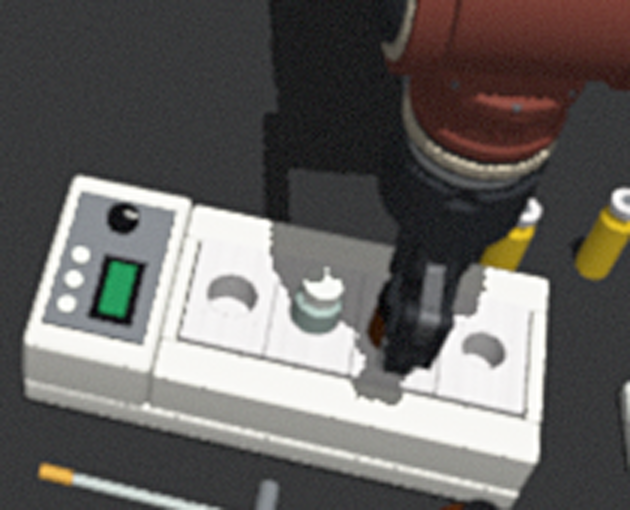

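The fingers straddle the jar (amber edge at 378,325), and the tall and slim bores are empty. Closing on the jar.

Call:
drive_tool(commands="60 .03 0 .12 0;60 0 0 0 0;28 0 0 0 0;28 0 0 0 0;28 0 0 0 0;28 0 0 0 0;28 0 0 0 0;28 0 0 0 0")

```text
time: 29.35
tool_pos: [0.485, 0.2483, 0.078]
tool_rot: [0.0, 0.643, 0.766, 0.0]
contact_force: [-0.0, 0.7, 2.2]
gripper_width: 0.4
```

Call:
drive_tool(commands="28 0 0 0 0;28 0 0 -.1 0;28 0 0 -.2 0;28 0 0 -.3 0;28 0 0 -.3 0;28 0 0 -.2 0;28 0 0 0 0;28 0 0 0 0")

```text
time: 30.35
tool_pos: [0.4845, 0.2482, 0.1105]
tool_rot: [-0.0, 0.643, 0.766, -0.0]
contact_force: [-0.0, -0.0, -0.5]
gripper_width: 0.4
```

```bash
python3 -c "
from h import *
go(*P['jar'],.165)"
```

```text
t 30.35 tcp [0.4845 0.2482 0.1105] tilt [-0. -0.] F [-0.  -0.  -0.5] w 34.1 units [-15.63  -1.88  -1.81] turn 0.01
```

Call:
drive_tool(commands="28 0 0 -.4 0;28 0 0 -.7 0;28 -.2 0 -.5 0;28 -.6 -.1 -.2 0;28 -.9 -.1 0 0;28 -1 -.13 0 0;28 -1 -.13 0 0;28 -1 -.13 0 0")

```text
time: 31.35
tool_pos: [0.4911, 0.1042, 0.1643]
tool_rot: [-0.0, 0.643, 0.766, -0.0]
contact_force: [1.0, -0.5, -1.1]
gripper_width: 0.401
```

Call:
drive_tool(commands="28 -1 -.13 0 0;28 -1 -.13 0 0;28 -1 -.13 0 0;28 -1 -.13 0 0;28 -1 -.13 0 0;28 -1 -.13 0 0;28 -1 -.13 0 0;28 -1 -.13 0 0")

```text
time: 32.35
tool_pos: [0.5014, -0.1373, 0.1643]
tool_rot: [-0.0, 0.643, 0.766, -0.0]
contact_force: [0.9, 0.1, -0.8]
gripper_width: 0.4
```

Call:
drive_tool(commands="28 -.9 -.13 0 0;28 -.8 -.1 0 0;28 -.6 0 0 0;28 -.3 0 0 0;28 0 0 0 0;28 0 0 0 0;28 0 0 0 0;28 0 0 0 0")

```text
time: 33.35
tool_pos: [0.5093, -0.213, 0.1647]
tool_rot: [0.0, 0.643, 0.766, 0.0]
contact_force: [0.8, -0.2, 0.2]
gripper_width: 0.398
```

```bash
python3 -c "
from h import *
go(*P['jar'],.039)"
```

```text
t 33.35 tcp [ 0.5093 -0.213   0.1647] tilt [ 0. -0.] F [ 0.8 -0.2  0.2] w 34.0 units [-0.35 -0.03  4.19] turn 0.05
```

Call:
drive_tool(commands="28 -.35 -.03 .2 0;28 0 0 .6 0;28 0 0 .8 0;28 0 0 .8 0;28 0 0 .7 0;28 0 0 .4 0;28 0 0 .2 0;28 0 0 0 0")

```text
time: 34.35
tool_pos: [0.5101, -0.224, 0.0535]
tool_rot: [-0.0, 0.643, 0.766, -0.0]
contact_force: [-0.4, -0.8, -1.3]
gripper_width: 0.402
```

Call:
drive_tool(commands="28 0 0 .1 0;28 0 0 .1 0;28 0 0 .1 0;28 0 0 .05 0;28 0 0 .02 0;28 0 0 0 0;28 0 0 0 0;28 0 0 0 0")

```text
time: 35.35
tool_pos: [0.5102, -0.224, 0.0427]
tool_rot: [0.0, 0.643, 0.766, 0.0]
contact_force: [-0.4, 1.0, -0.6]
gripper_width: 0.398
```

```bash
python3 -c "
from h import *
go(*P['jar'],.039)"
```

```text
t 35.35 tcp [ 0.5102 -0.224   0.0427] tilt [ 0. -0.] F [-0.4  1.  -0.6] w 34.0 units [0.02 0.01 0.12] turn 0.01
```

Call:
drive_tool(commands="28 0 0 .04 0;28 0 0 .03 0;28 0 0 .03 0;28 0 0 .03 0;28 0 0 .02 0;28 0 0 0 0;28 0 0 0 0;28 0 0 0 0")

```text
time: 36.35
tool_pos: [0.5102, -0.224, 0.039]
tool_rot: [-0.0, 0.643, 0.766, -0.0]
contact_force: [-1.6, 0.9, 5.3]
gripper_width: 0.4
```

Call:
drive_tool(commands="38 0 0 0 0;44 0 0 0 0;54 0 0 0 0;56 0 0 0 0;56 0 0 0 0;56 0 0 0 0;56 0 0 -.2 0;56 0 0 -.5 0")

```text
time: 37.35
tool_pos: [0.5096, -0.2237, 0.0591]
tool_rot: [-0.001, 0.643, 0.766, -0.0]
contact_force: [-0.2, 0.1, -1.0]
gripper_width: 0.649
```

Call:
drive_tool(commands="50 0 0 -.8 0;50 0 0 -1 0;50 0 0 -1 0;50 .5 0 -.9 0;50 .9 .1 0 0;50 1 .1 0 0;50 1 .1 0 0;50 1 .1 0 0")

```text
time: 38.35
tool_pos: [0.4993, -0.0911, 0.1716]
tool_rot: [0.001, 0.643, 0.766, 0.0]
contact_force: [0.6, 0.5, 0.6]
gripper_width: 0.585
```

Call:
drive_tool(commands="50 1 .1 0 0;50 1 .1 0 0;50 1 .1 0 0;50 1 .1 0 0;50 1 .1 0 0;50 .9 .1 0 0;50 .6 .1 0 0;50 .3 0 0 0")

```text
time: 39.35
tool_pos: [0.4847, 0.1133, 0.1708]
tool_rot: [0.0, 0.643, 0.766, 0.0]
contact_force: [-0.1, -0.2, 0.7]
gripper_width: 0.586
```

```bash
python3 -c "
from h import *
go(*S['short'],.076)"
```

```text
t 39.35 tcp [0.4847 0.1133 0.1708] tilt [ 0.001 -0.   ] F [-0.1 -0.2  0.7] w 50.0 units [2.78 0.77 3.16] turn 0.05
```

Call:
drive_tool(commands="50 .7 .3 0 0;50 .8 .3 0 0;50 .7 .15 0 0;50 .4 0 .3 0;50 0 0 .5 0;50 0 0 .4 0;50 0 0 0 0;50 0 0 0 0")

```text
time: 40.35
tool_pos: [0.4933, 0.193, 0.1341]
tool_rot: [0.0, 0.643, 0.766, 0.0]
contact_force: [-0.7, -0.2, -0.4]
gripper_width: 0.588
```

```bash
python3 -c "
from h import *
go(*S['short'],.075)"
```

```text
t 40.35 tcp [0.4933 0.193  0.1341] tilt [ 0. -0.] F [-0.7 -0.2 -0.4] w 50.2 units [0.21 0.03 1.97] turn -0.03
```

Call:
drive_tool(commands="50 .21 .03 .2 0;50 0 0 .4 0;50 0 0 .5 0;50 0 0 .4 0;50 0 0 .25 0;50 0 0 .15 0;50 0 0 .05 0;50 0 0 0 0")

```text
time: 41.35
tool_pos: [0.4932, 0.1998, 0.0759]
tool_rot: [0.0, 0.643, 0.766, 0.0]
contact_force: [-0.1, 0.1, 0.2]
gripper_width: 0.583
```

Call:
drive_tool(commands="20 0 0 0 0;20 0 0 0 0;20 0 0 0 0;20 0 0 0 0;20 0 0 0 0;20 0 0 0 0;20 0 0 -.1 0;20 0 0 -.2 0")

```text
time: 42.35
tool_pos: [0.492, 0.1995, 0.0837]
tool_rot: [-0.001, 0.643, 0.766, -0.001]
contact_force: [-0.5, -0.2, 0.1]
gripper_width: 0.302
```

```bash
python3 -c "
from h import *
go(*P['short'],.165)"
```

```text
t 42.35 tcp [0.492  0.1995 0.0837] tilt [-0.002 -0.001] F [-0.5 -0.2  0.1] w 25.8 units [-12.16  -1.84  -2.7 ] turn 0.01
```

Call:
drive_tool(commands="20 0 0 -.4 0;20 0 0 -.7 0;20 0 0 -.8 0;20 0 0 -.6 0;20 -.3 0 -.3 0;20 -.7 -.2 0 0;20 -1 -.2 0 0;20 -1 -.2 0 0")

```text
time: 43.35
tool_pos: [0.4902, 0.1067, 0.1681]
tool_rot: [-0.0, 0.643, 0.766, -0.001]
contact_force: [1.0, -0.6, -0.9]
gripper_width: 0.3
```

Call:
drive_tool(commands="20 -1 -.2 0 0;20 -1 -.2 0 0;20 -1 -.2 0 0;20 -1 -.2 0 0;20 -1 -.2 0 0;20 -1 -.2 0 0;20 -.9 0 0 0;20 -.8 0 0 0")

```text
time: 44.35
tool_pos: [0.4947, -0.1272, 0.1681]
tool_rot: [-0.001, 0.643, 0.766, -0.0]
contact_force: [-0.0, -0.4, -1.1]
gripper_width: 0.302
```

Call:
drive_tool(commands="20 -.6 0 0 0;20 -.4 0 0 0;20 -.2 0 0 0;20 0 0 0 0;20 0 0 .3 0;20 0 0 .5 0;20 0 0 .3 0;20 0 0 0 0")

```text
time: 45.35
tool_pos: [0.5006, -0.1606, 0.1339]
tool_rot: [-0.001, 0.643, 0.766, -0.0]
contact_force: [0.2, 0.7, -0.4]
gripper_width: 0.298
```

```bash
python3 -c "
from h import *
go(*P['short'],.0365)"
```

```text
t 45.35 tcp [ 0.5006 -0.1606  0.1339] tilt [-0.003  0.001] F [ 0.2  0.7 -0.4] w 25.5 units [-0.29 -0.03  3.24] turn 0.02
```

Call:
drive_tool(commands="20 -.34 -.03 .2 0;20 0 0 .6 0;20 0 0 .7 0;20 0 0 .6 0;20 0 0 .4 0;20 0 0 .2 0;20 0 0 .1 0;20 0 0 0 0")

```text
time: 46.35
tool_pos: [0.5028, -0.1716, 0.052]
tool_rot: [0.0, 0.643, 0.766, 0.0]
contact_force: [-0.2, -0.4, 0.1]
gripper_width: 0.3
```

Call:
drive_tool(commands="20 0 0 .1 0;20 0 0 .1 0;20 0 0 .05 0;20 0 0 .04 0;20 0 0 .03 0;20 0 0 0 0;20 0 0 0 0;20 0 0 0 0")

```text
time: 47.35
tool_pos: [0.5025, -0.1714, 0.0421]
tool_rot: [0.0, 0.643, 0.766, 0.0]
contact_force: [-0.4, 1.6, -0.3]
gripper_width: 0.3
```

```bash
python3 -c "
from h import *
go(*P['short'],.0365)"
```

```text
t 47.35 tcp [ 0.5025 -0.1714  0.0421] tilt [ 0. -0.] F [-0.4  1.6 -0.3] w 25.6 units [ 0.08 -0.03  0.19] turn 0.01
```

Call:
drive_tool(commands="20 0 0 .06 0;20 0 0 .04 0;20 0 0 .03 0;20 0 0 .03 0;20 0 0 .03 0;20 0 0 0 0;20 0 0 0 0;20 0 0 0 0")

```text
time: 48.35
tool_pos: [0.5025, -0.1716, 0.0374]
tool_rot: [-0.0, 0.643, 0.766, -0.0]
contact_force: [-5.5, 1.4, 6.9]
gripper_width: 0.3
```

Call:
drive_tool(commands="31 0 0 0 0;37 0 0 0 0;45 0 0 0 0;50 0 0 0 0;50 0 0 0 0;50 0 0 0 0;50 0 0 -.2 0;50 0 0 -.5 0")

```text
time: 49.35
tool_pos: [0.5019, -0.1711, 0.0573]
tool_rot: [-0.001, 0.643, 0.766, -0.0]
contact_force: [0.3, -0.2, -0.2]
gripper_width: 0.585
```

Call:
drive_tool(commands="50 0 0 -.8 0;50 0 0 -1 0;50 0 0 -1 0;50 .5 0 -.9 0;50 .9 0 0 0;50 1 0 0 0;50 1 0 0 0;50 1 0 0 0")

```text
time: 50.35
tool_pos: [0.4797, -0.0406, 0.1698]
tool_rot: [0.001, 0.643, 0.766, 0.0]
contact_force: [0.7, -0.6, 0.2]
gripper_width: 0.586
```

Call:
drive_tool(commands="50 1 0 0 0;50 1 0 0 0;50 1 0 0 0;50 1 0 0 0;50 .8 0 0 0;50 .4 0 0 0;50 0 0 0 0;50 0 0 0 0")

```text
time: 51.35
tool_pos: [0.4528, 0.1117, 0.1686]
tool_rot: [0.0, 0.643, 0.766, -0.0]
contact_force: [-1.1, 0.2, -0.3]
gripper_width: 0.586
```

```bash
python3 -c "
from h import *
import cv2
go(*S['slim'],.2)
L=[cv2.resize(manip.grab_frame(n)[:,:,::-1][r:r+100,c:c+200],None,fx=3,fy=3,interpolation=cv2.INTER_CUBIC) for n,(r,c) in dict(top=(150,340),scene=(170,150)).items()]
cv2.imwrite('pics/g5.png',np.vstack(L))"
```

```text
t 51.35 tcp [0.4528 0.1117 0.1686] tilt [ 0. -0.] F [-1.1  0.2 -0.3] w 50.0 units [ 5.98  1.83 -1.05] turn -0.02
```

View pics/g5.png

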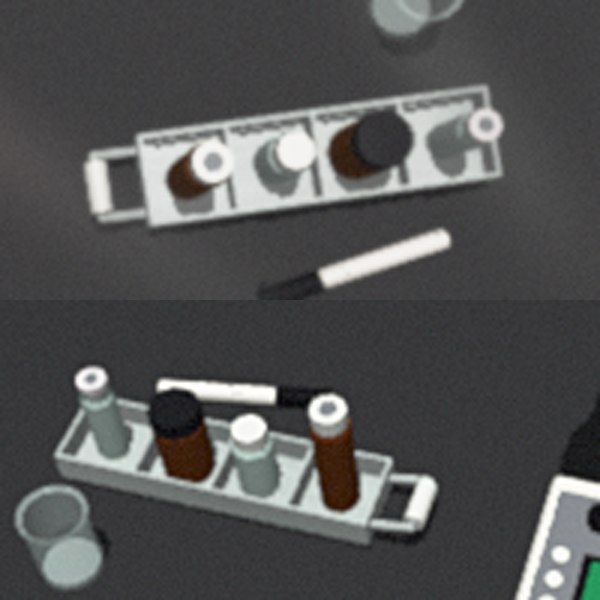

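Both views show all four upright in their pockets. From the handle: tall, short, jar, slim. I'll check the cap centres numerically, then hand in.

```bash
python3 -c "
from h import *
T=crop([(213,161),(295,152),(383,139),(486,125)],3,(340,150)); Q=crop([(328,110),(250,130),(175,111),(92,79)],3,(150,170))
c,s=np.cos(KY),np.sin(KY); M=np.array([[c,s],[-s,c]])
for i,(n,h) in enumerate(zip(('tall','short','jar','slim'),(.103,.069,.074,.083))):
  print(n,*[(M@(ray(k,U[i],h)[0]-K)*1000).round(1) for k,U in(('top',T),('scene',Q))])
manip.job_done()"
```

```text
tall [-1.4 81.9] [-1.2 82.7]
short [ 0.2 25.5] [ 2.2 26.5]
jar [ -0.  -26.2] [  3.5 -24.6]
slim [ -1.3 -84.6] [ -1.3 -83.4]
the job is handed in; nothing more can be done
```

All four samples are in the cooling rack in sheet order, and I handed the job in at about 51 s of the 120 s. From the handle end they stand tall, short, jar, slim, matching their order from the heater's control panel.

- **Placing:** each sample was lowered until I felt light contact with the pocket floor (about 4–10 N), then released.
- **Position:** cap centres measured in both camera views were within 4 mm of the pocket centres, against a 17 mm limit. The two views differed by up to 3.5 mm for the jar.
- **State at hand-in:** all four looked upright in both views, and the gripper was clear of the rack.
- **Not seen directly:** the arm blocked the top camera while I lowered the first sample, so I placed all four by position and force readings. I confirmed them by camera after backing away.

No check failed.

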